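# Interlock the connector-holder tiles in the nest tray and press them home

### The arm

A 7-joint arm with a two-finger parallel gripper is mounted at the origin on the work surface. World frame = base frame: x ahead of the robot, y to its left, z up, the work surface at z = 0. Lengths are in m, angles in rad, forces in N, time in s.
With the tool pointing down it reaches from about 0.4 to 0.85 m from the base axis. Payload 4.5 kg.
Tool frame: the origin (TCP) lies on the centre line of the jaws, within the pads' length; the fingertips stand 17 mm ahead of it and the grasp point (between the pads) lies 2 mm behind it (r.tip_reach is the distance from the TCP to the fingertips, in m); z points along the fingers, y is the line along which they close (so a half turn about z gives the same grasp; the last joint's range is limited). The gripper opens to 88 mm and grips with 3 to 60 N. Pads are 18 mm wide; open, the fingers measure 123 mm over their backs; the gripper's body (75 mm by 187 mm) begins 45 mm behind the grasp point.
Start: joints at [-1.16, 0.689, -0.195, 1.565, 0.157, 0.902, -0.215], TCP at [0.23, 0.581, 0.256] pointing down, gripper open.
Joint ranges: [-3.01, 3.01], [-0.46, 2.08], [-1.47, 1.51], [0.13, 2.56], [-1, 4.14], [0.04, 2.09], [-2.66, 2.66]. Speed limits (rad/s): [2.57, 2.57, 3.14, 3.14, 3.14, 3.14, 3.14].

### API

Orientations are given as a unit quaternion [x, y, z, w].
In Python, from plant import r gives the robot as it stands.
- The arm moves only by the tool step_arm, never from a script. Its argument "steps" is a list of rows, each a list of 7 numbers: the shift along the tool's x, y, z in cm, then the turn, a rotation vector about the tool's x, y, z in degrees, then the gripper's target within -1 to 1 (shut at 1, half-way at 0, fully open at -1). A call has 1 to 8 rows; each row shifts and turns the commanded pose from where the row before left it, along the tool's axes as they then stand; what a row does not reach is not made up. A row lasts 1/8 s, in which the tool goes at most 62.5 mm and 10.7 degrees, less where a joint would pass 70% of its speed; a pose out of reach is approached as far as the arm can. A call with a gripper value outside its range is refused whole. The fingers move at their own pace and stop on an object; "force" is the grip in N (left out, the last holds). Time passes only in rows, so rows that do not move let the fingers close. It gives the time, the measured TCP pose, the force, the opening and the grip force at its end, in the units of the state.
- r.get_state(): the state, without advancing time (a new reading comes with each control period).
- r.snapshot(name): name is "side" or "top" or "wrist"; returns a dict with "pixels" (420x560x3 uint8, red, green, blue), "fx", "fy", "cx", "cy" (pixels), "cam_to_world" (4x4, takes a point from camera to world coordinates). Camera axes: x right, y down, z forward; pixel columns grow to the right and rows downward; lengths in m; the calibration is good to about 2 mm. A picture is of the moment at which its call begins. There is no depth.
- r.finish_job(): hands the job in; it is judged then, once.
The state is a dict: "clock": time; "q": joint angles; "qd": joint speeds; "joint_torque": joint torques, N m; "tool_pos": TCP position; "eef_rot": TCP orientation; "contact_force": force on the tool from outside, world axes, zero at the start; "moment": the same for the moment, N m; "opening": opening from 0.0 (shut) to 1.0 (fully open); "finger_force": force on a finger pad.
Only numpy, scipy, OpenCV 4.12 (cv2) and the standard library are available. Lean on these libraries where they do the work, as an engineer would, in place of code of your own. Each camera call takes 0.05 s, during which the arm holds its last target. There are 200 camera calls.

### The job

Set up the harness test fixture: push the ejector rod down to drive the grey blanking plate out of the nest tray and put the plate in the black scrap box. Fit every tan connector-holder tile that lies on the bench into the aluminium nest tray, each in a cell of its own and turned so that it drops in, its narrow notch over the tray's key lug and its tab interlocking with the next tile. Then press each tile down until it is fully home, flush with the tray's rim, and leave the spool, the bottle and the screwdriver where they are.

Things in the scene. Friction and masses are not known exactly. Their poses are not given: they have to be found in the camera images.
- tray: fixed open aluminium nest tray, 140 mm square, grey floor; origin = centre of its underside. Base 8 mm thick, wall 8 mm thick and 22 mm high; inside 124 x 124 mm: four cells 0..3, centres (31.5, 31.5), (-31.5, 31.5), (-31.5, -31.5), (31.5, -31.5) mm in its frame, parted by a 16 mm stub at mid-wall. Any tile fits any cell k, in any order, only at yaw = tray yaw + 180 deg + k x 90 deg
- cell0 (a point): centre of cell 0 on the tray floor, 8 mm above the bench (position only); a home tile's origin lies here. A dark key lug 8 mm wide stands 7 mm in from the tray's +x wall at y = 43.5 mm (tray frame), as high as the wall. A black 30 mm pad stands 4 to 5 mm proud of the floor; held by friction, 8 to 10 N push it level and it stays down. Until pressed, a tile rests on it proud of the rim
- cell0_tab (a point): where the tab point of a tile that is home in cell 0 lies, at floor level, inside cell 1: the tab enters the wide notch of the tile there (use the position only)
- cell1 (a point): centre of cell 1 on the tray floor, 8 mm above the bench (position only); a home tile's origin lies here. A dark key lug as in the other cells stands in from the +y wall at x = -43.5 mm. Its pad is the ejector's: level with the floor under the blank at first, 9 mm proud after the ejector rod is pushed; a tile on it must be pressed down 9 mm (8 to 10 N; it stays), and the rod rises again
- cell1_tab (a point): where the tab point of a tile that is home in cell 1 lies, at floor level, inside cell 2: the tab enters the wide notch of the tile there (use the position only)
- cell2 (a point): centre of cell 2 on the tray floor, 8 mm above the bench (position only); a home tile's origin lies here. A dark key lug 8 mm wide stands 7 mm in from the tray's -x wall at y = -43.5 mm (tray frame), as high as the wall. A black 30 mm pad stands 4 to 5 mm proud of the floor; held by friction, 8 to 10 N push it level and it stays down. Until pressed, a tile rests on it proud of the rim
- cell2_tab (a point): where the tab point of a tile that is home in cell 2 lies, at floor level, inside cell 3: the tab enters the wide notch of the tile there (use the position only)
- cell3 (a point): centre of cell 3 on the tray floor, 8 mm above the bench (position only); a home tile's origin lies here. A dark key lug 8 mm wide stands 7 mm in from the tray's -y wall at x = 43.5 mm (tray frame), as high as the wall. A black 30 mm pad stands 4 to 5 mm proud of the floor; held by friction, 8 to 10 N push it level and it stays down. Until pressed, a tile rests on it proud of the rim
- cell3_tab (a point): where the tab point of a tile that is home in cell 3 lies, at floor level, inside cell 0: the tab enters the wide notch of the tile there (use the position only)
- tile0: loose tan plastic tile, about 80 g, may be absent (None); all alike. Plate 58 x 58 x 14 mm; origin = centre of its underside, z up. Tab on +x edge, 15 wide, 11 long, at y = +9; wide notch in +y edge, 18 wide, 10 deep, at x = +9; narrow notch in -x edge, 11 wide, 8 deep, at y = -12. Grip its connector body on the middle: 30 along x, 22 along y, top 36 mm above the underside. 1.5 mm play in the cell
- tile0_tab (a point): middle of the tip of tile 0's tab, at the underside: (40, 9, 0) mm in the tile's frame (use the position only). In the tray the connector bodies of neighbours stand 63 mm apart, centre to centre, so open the fingers only part way there
- tile1: loose tan plastic tile, about 80 g, may be absent (None); all alike. Plate 58 x 58 x 14 mm; origin = centre of its underside, z up. Tab on +x edge, 15 wide, 11 long, at y = +9; wide notch in +y edge, 18 wide, 10 deep, at x = +9; narrow notch in -x edge, 11 wide, 8 deep, at y = -12. Grip its connector body on the middle: 30 along x, 22 along y, top 36 mm above the underside. 1.5 mm play in the cell
- tile1_tab (a point): middle of the tip of tile 1's tab, at the underside: (40, 9, 0) mm in the tile's frame (use the position only). In the tray the connector bodies of neighbours stand 63 mm apart, centre to centre, so open the fingers only part way there
- tile2: loose tan plastic tile, about 80 g, may be absent (None); all alike. Plate 58 x 58 x 14 mm; origin = centre of its underside, z up. Tab on +x edge, 15 wide, 11 long, at y = +9; wide notch in +y edge, 18 wide, 10 deep, at x = +9; narrow notch in -x edge, 11 wide, 8 deep, at y = -12. Grip its connector body on the middle: 30 along x, 22 along y, top 36 mm above the underside. 1.5 mm play in the cell
- tile2_tab (a point): middle of the tip of tile 2's tab, at the underside: (40, 9, 0) mm in the tile's frame (use the position only). In the tray the connector bodies of neighbours stand 63 mm apart, centre to centre, so open the fingers only part way there
- tile3: loose tan plastic tile, about 80 g, may be absent (None); all alike. Plate 58 x 58 x 14 mm; origin = centre of its underside, z up. Tab on +x edge, 15 wide, 11 long, at y = +9; wide notch in +y edge, 18 wide, 10 deep, at x = +9; narrow notch in -x edge, 11 wide, 8 deep, at y = -12. Grip its connector body on the middle: 30 along x, 22 along y, top 36 mm above the underside. 1.5 mm play in the cell
- tile3_tab (a point): middle of the tip of tile 3's tab, at the underside: (40, 9, 0) mm in the tile's frame (use the position only). In the tray the connector bodies of neighbours stand 63 mm apart, centre to centre, so open the fingers only part way there
- blank: grey plastic blanking plate, about 80 g, 58 x 58 x 14 mm, flat, with a narrow notch for the lug and no grip; origin = centre of its underside. It starts seated in cell 1, flush with the rim; driven out, it stands 9 mm proud and stays there, and can be gripped by its sides across the tray's y axis (58 mm) with the fingertips just above the rim (22 mm)
- ejector_top (a point): centre of the top of the steel ejector rod, 18 mm head, standing in a bore in a block on the tray's -x side at (-84, 31.5) mm in the tray's frame; 38 mm above the bench at first. Pushed straight down 9 mm (8 to 10 N) it lifts cell 1's pad by as much through a rocker; friction keeps it where it is left
- ejector (a joint): travel of the ejector rod: 0 up (blank seated), 0.009 m pushed fully down (blank driven out)
- scrap: fixed shallow black scrap box, 130 x 130 mm, 22 mm high, walls 4 mm, floor about 4 mm thick; origin = centre of its underside
- spool: bystander: white solder spool standing upright, 60 mm in diameter, 52 mm high; origin at its underside
- flux: bystander: blue bottle, 56 mm in diameter, 120 mm high; origin at its underside
- driver: bystander: screwdriver with orange handle lying on the bench, 170 mm long; origin near its middle, at its underside
Things that resemble listed ones, but are neither listed nor needed, are in the scene too. What is shaped like the tile1 but pink or turquoise is not meant.

How it is judged:
By the outcome, as a careful person would: the job done as asked, in the order asked, and still so for the second after the job is handed in, with the robot touching nothing.
Of tile0, tile1, tile2, tile3 only 3 to 4 are there at a start; the rules pass over those that are not, and their reading is None.
At some moment in a run one of tile0, tile1, tile2, tile3 may be knocked a few centimetres aside while the robot is not near it.
Once in a run the grip may slacken for a moment while it holds something.
It also fails if it takes over 200 s, if anything falls off the work surface, if the arm or the gripper's body presses on something with over 40 N, if the wrist force passes 120 N, or if a joint passes its speed limit or range.

## Working session

There is one attempt and no reset: what is moved stays moved. The work goes in short steps, Python scripts to look and compute and a tool call to move; the robot and the scene stay as the last step left them, time stands still between calls to the robot, and variables do not carry over. Pictures are saved under pics/ and viewed, at most 14 in all, crops included, and the job is handed in when it is done.

Besides the shell and the picture viewer there is one more tool, called after ">>>" as a command line: name --pt "numbers of a row" for each row, then --argument value for the rest. step_arm: Moves the arm, as the interface text tells. Its arguments: {"type":"object","properties":{"steps":{"type":"array","items":{"type":"array","items":{"type":"number"}}},"force":{"type":"number"}},"required":["steps"]}

```bash
ls; mkdir -p pics
python3 - <<'E'
from plant import r
import cv2,numpy as np
for n in("top","side"):
    s=r.snapshot(n);cv2.imwrite(f"pics/{n}0.png",s["pixels"][:,:,::-1]);print(n,s["fx"],s["cx"],s["cy"],np.round(s["cam_to_world"],3).tolist())
print(r.get_state())
E
```

```text
pics
top 496.7667978711451 278.1860635118461 207.11851909602458 [[0.032, -0.979, 0.2, 0.326], [-0.999, -0.032, 0.004, 0.023], [0.003, -0.2, -0.98, 1.362], [0.0, 0.0, 0.0, 1.0]]
side 414.57389814284545 274.07468494784945 211.17832771473027 [[0.975, -0.167, 0.146, 0.427], [-0.222, -0.764, 0.607, -0.694], [0.01, -0.624, -0.782, 0.959], [0.0, 0.0, 0.0, 1.0]]
{'clock': 0.1, 'q': array([-1.16020283,  0.68988799, -0.19451516,  1.56621726,  0.15733032,
        0.90249576, -0.2151394 ]), 'qd': array([ 0.00052061, -0.0010121 , -0.00028345, -0.00163554,  0.00167652,
        0.0002286 , -0.00105032]), 'joint_torque': array([-3.30608564e-03, -5.28500462e+01, -1.27193704e+00, -1.53838152e+01,
       -5.26451727e-02,  1.89664635e-03,  5.31530873e-05]), 'tool_pos': array([0.22981676, 0.58064807, 0.25500373]), 'eef_rot': array([ 1.87260070e-01,  9.82310040e-01, -8.03568613e-04, -7.97106289e-05]), 'contact_force': array([-0.23582917, -0.38196601,  0.29071367]), 'moment': array([ 0.00584815,  0.03341135, -0.01994708]), 'finger_force': 0.0, 'opening': 0.9958830588924452}
```

View pics/top0.png

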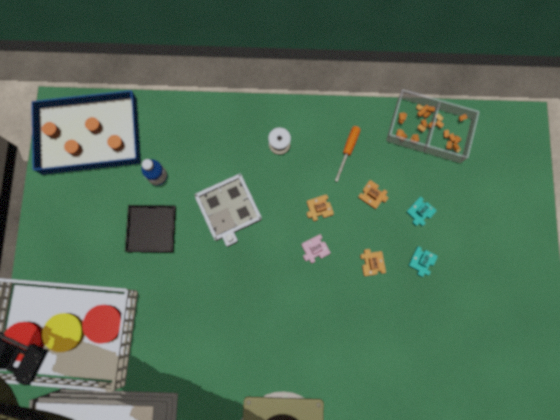

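View pics/side0.png

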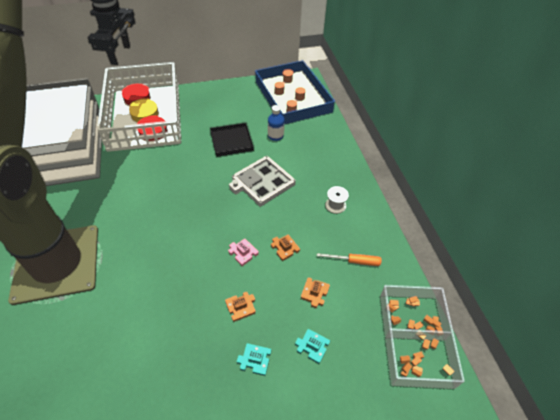

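The top view shows the tray at (228,208), with its ejector at (230,238) and the blank at about (222,222). The scrap box is at (151,229). There are three tan tiles, at (320,208), (374,194) and (373,263); the pink and turquoise ones are decoys. The side view agrees.

```bash
cat > h.py <<'E'
from plant import r
import cv2,numpy as np
from scipy.spatial.transform import Rotation as R
def ray(s,p,z):
    "pixels (n,2) -> world points on plane z"
    p=np.atleast_2d(np.asarray(p,float)); T=s["cam_to_world"]
    d=np.c_[(p[:,0]-s["cx"])/s["fx"],(p[:,1]-s["cy"])/s["fy"],np.ones(len(p))]@T[:3,:3].T
    return T[:3,3]+d*((z-T[2,3])/d[:,2])[:,None]
def proj(s,P):
    T=s["cam_to_world"]; c=(np.atleast_2d(P)-T[:3,3])@T[:3,:3]
    return np.c_[c[:,0]/c[:,2]*s["fx"]+s["cx"],c[:,1]/c[:,2]*s["fy"]+s["cy"]]
def go(x,y,z,yaw=None,p0=None,yaw0=None):
    "print tool-frame shift/turn from the measured (or given) pose to a tool-down pose; yaw (deg) = heading of tool y"
    st=r.get_state(); M=R.from_quat(st["eef_rot"]).as_matrix()
    p=st["tool_pos"] if p0 is None else np.array(p0)
    y0=np.degrees(np.arctan2(M[1,1],M[0,1])) if yaw0 is None else yaw0
    t=0 if yaw is None else (yaw-y0+90)%180-90   # world turn, nearest half turn
    a=np.radians(y0+t); yy=np.array([np.cos(a),np.sin(a)]); xx=np.array([-yy[1],yy[0]])*-1
    xx=np.array([yy[1],-yy[0]])*-1 if False else xx
    # tool z down: x = y cross z
    X=np.cross([*yy,0],[0,0,-1])[:2]
    d=np.array([x,y,z])-p
    print("turn tool z %.1f deg (first), then shift cm [%.2f %.2f %.2f]  yaw0 %.1f q7 %.2f tilt %.2f %.2f"%(-t,*(100*np.array([d[:2]@X,d[:2]@yy,-d[2]])),y0,st["q"][6],*np.degrees(M[:2,2])))
    return [x,y,z],y0+t
E
sed -i '/if False else/d;s/; xx=np.array(\[-yy\[1\],yy\[0\]\])\*-1//' h.py
python3 - <<'E'
from h import *
s=r.snapshot("top")
for n,p,z in[("tray",(228,208),.02),("ej",(230,238),.038),("scrap",(151,229),.02),("t1",(320,208),.02),("t2",(374,194),.02),("t3",(373,263),.02),("spool",(280,140),.05),("flux",(152,170),.06),("drv",(347,152),.01)]:
    print(n,np.round(ray(s,p,z)[0],3))
w=r.snapshot("wrist"); T=np.linalg.inv(np.eye(4)); st=r.get_state(); G=np.eye(4);G[:3,:3]=R.from_quat(st["eef_rot"]).as_matrix();G[:3,3]=st["tool_pos"]
print(w["fx"],w["cx"],w["cy"],np.round(np.linalg.inv(G)@w["cam_to_world"],3))
go(.45,.18,.3)
E
```

```text
tray [0.593 0.166 0.02 ]
ej [0.508 0.154 0.038]
scrap [0.528 0.373 0.02 ]
t1 [ 0.601 -0.088  0.02 ]
t2 [ 0.646 -0.237  0.02 ]
t3 [ 0.454 -0.233  0.02 ]
spool [0.784 0.029 0.05 ]
flux [0.684 0.373 0.06 ]
drv [ 0.768 -0.163  0.01 ]
305.1639146235584 281.0606777515655 209.2720904885483 [[ 0.001 -0.955 -0.295  0.075]
 [ 1.     0.001  0.    -0.   ]
 [ 0.    -0.295  0.955 -0.129]
 [ 0.     0.     0.     1.   ]]
turn tool z 0.0 deg (first), then shift cm [-35.22 -29.17 -4.48]  yaw0 68.4 q7 -0.22 tilt -0.02 -0.06
```

```bash
python3 -c "
from h import *
go(.50,.155,.2,116)"
```

```text
turn tool z -47.6 deg (first), then shift cm [-5.61 -50.12 5.52]  yaw0 68.4 q7 -0.22 tilt -0.02 -0.06
```

>>> step_arm --pt "0 0 0 0 0 -9.5 1" --pt "0 0 0 0 0 -9.5 1" --pt "0 0 0 0 0 -9.5 1" --pt "0 0 0 0 0 -9.5 1" --pt "0 0 0 0 0 -9.5 1"

```text
clock: 0.82
tool_pos: [0.23, 0.581, 0.2555]
eef_rot: [-0.227, 0.974, -0.0, -0.0]
contact_force: [-0.3, 1.0, -0.4]
opening: 0.46
finger_force: 0.0
```

>>> step_arm --pt "-0.7 -5.5 0 0 0 0 1" --pt "-0.7 -5.5 0 0 0 0 1" --pt "-0.7 -5.5 0.5 0 0 0 1" --pt "-0.7 -5.5 1 0 0 0 1" --pt "-0.7 -5.5 1 0 0 0 1" --pt "-0.7 -5.5 1 0 0 0 1" --pt "-0.7 -5.5 1 0 0 0 1" --pt "-0.7 -5.5 1 0 0 0 1"

```text
clock: 1.82
tool_pos: [0.4735, 0.2083, 0.2004]
eef_rot: [-0.224, 0.975, 0.0, 0.0]
contact_force: [1.3, 0.8, -0.2]
opening: 0.006
finger_force: 0.0
```

>>> step_arm --pt "0 -5 0 0 0 0 1" --pt "0 0 0 0 0 0 1" --pt "0 0 0 0 0 0 1"

```text
clock: 2.2
tool_pos: [0.4942, 0.1656, 0.2008]
eef_rot: [-0.224, 0.975, 0.001, 0.0]
contact_force: [-0.2, 0.0, 0.1]
opening: 0.006
finger_force: 0.0
```

Run:
```python
from h import *
s=r.snapshot("wrist");cv2.imwrite("pics/w1.png",s["pixels"][:,:,::-1]);np.save("w1.npy",s,allow_pickle=True)
go(.50,.155,.2,116);print(r.get_state()["tool_pos"])
```

```text
turn tool z 0.0 deg (first), then shift cm [-0.04 -1.29 0.09]  yaw0 116.0 q7 1.15 tilt -0.00 0.08
[0.49395424 0.16639976 0.20087915]
```

View pics/w1.png

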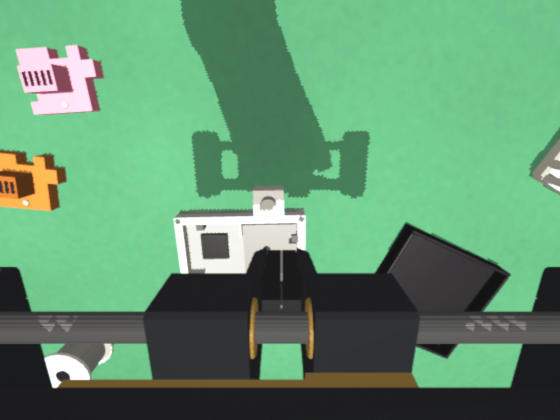

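The wrist view shows the tray's near corners at about (177,216) and (306,211), and the ejector head at (268,203). The gripper hides the far half. I'll back off a little so the whole tray is in view.

>>> step_arm --pt "5 0 0 0 0 0 1" --pt "5 0 0 0 0 0 1" --pt "0 0 0 0 0 0 1" --pt "0 0 0 0 0 0 1" --pt "0 0 0 0 0 0 1"

```text
clock: 2.88
tool_pos: [0.4058, 0.1228, 0.2009]
eef_rot: [-0.225, 0.974, 0.001, 0.001]
contact_force: [0.1, -0.2, 0.1]
opening: 0.006
finger_force: 0.0
```

Run:
```python
from h import *
s=r.snapshot("wrist");cv2.imwrite("pics/w2.png",s["pixels"][:,:,::-1])
import pickle;pickle.dump(s,open("w2.pkl","wb"))
print(r.get_state()["tool_pos"])
I=s["pixels"].astype(int)
cv2.imwrite("pics/w2c.png",cv2.resize(s["pixels"][60:290,140:420,::-1],None,fx=2.8,fy=2.6,interpolation=cv2.INTER_CUBIC))
```

```text
[0.40566328 0.12248043 0.20079387]
```

View pics/w2c.png

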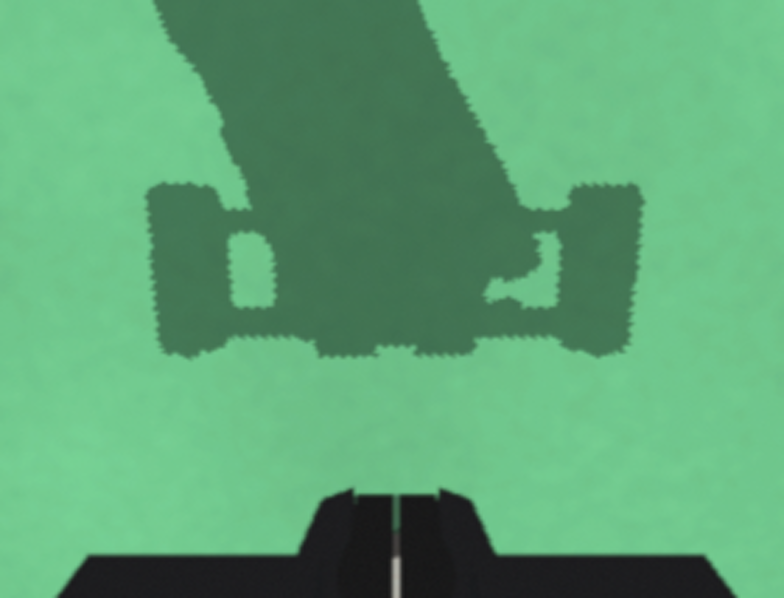

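The camera looks to the tool's +x side, so I need to pass over the tray instead.

>>> step_arm --pt "-5.5 -0.5 0 0 0 0 1" --pt "-5.5 -0.5 0 0 0 0 1" --pt "-5.5 -0.5 0 0 0 0 1" --pt "-5.5 -0.5 0 0 0 0 1" --pt "0 0 0 0 0 0 1" --pt "0 0 0 0 0 0 1" --pt "0 0 0 0 0 0 1"

```text
clock: 3.8
tool_pos: [0.6099, 0.1989, 0.2006]
eef_rot: [-0.225, 0.974, -0.0, -0.001]
contact_force: [0.2, -0.4, -0.5]
opening: 0.007
finger_force: 0.0
```

Run:
```python
from h import *
s=r.snapshot("wrist")
import pickle;pickle.dump(s,open("w2.pkl","wb"))
print(r.get_state()["tool_pos"])
I=cv2.resize(s["pixels"][50:270,130:410,::-1],None,fx=2.8,fy=2.7,interpolation=cv2.INTER_CUBIC)
cv2.imwrite("pics/w3c.png",I)
```

```text
[0.61006659 0.19889178 0.20083717]
```

View pics/w3c.png

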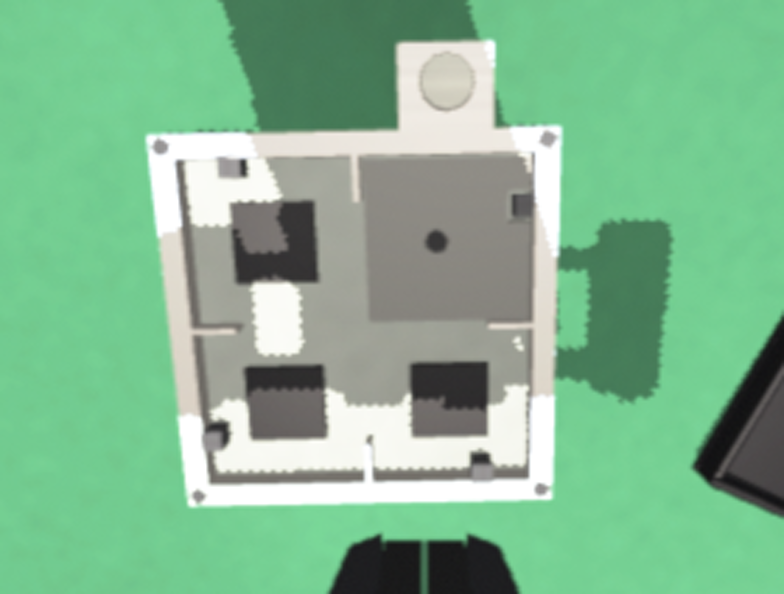

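The whole tray is in view now. In crop pixels the outer corners are (148,135), (562,127), (551,499) and (190,506), and the ejector is at (446,81). The blank is in cell 1 at upper right.

Run:
```python
from h import *
import pickle;s=pickle.load(open("w2.pkl","rb"))
f=lambda c:np.array(c)/[2.8,2.7]+[130,50]-.3
P=ray(s,f([(148,135),(562,127),(551,499),(190,506)]),.022)[:,:2]*1e3
Q=np.array([(-70,-70),(-70,70),(70,70),(70,-70)])
c=P.mean(0);z=((P-c)[:,0]+1j*(P-c)[:,1])@np.conj(Q[:,0]+1j*Q[:,1]);a=np.angle(z);print(c,np.degrees(a),abs(z)/(Q**2).sum())
M=np.array([[np.cos(a),-np.sin(a)],[np.sin(a),np.cos(a)]])
print("res",(P-c-Q@M.T).round(1).tolist())
E=ray(s,f([(446,81)]),.038)[0,:2]*1e3;print("ej",E,c+M@[-84,31.5])
for q in[(31.5,31.5),(-31.5,31.5),(-31.5,-31.5),(31.5,-31.5)]:print("cell",c+M@q)
go(*(c+M@[-84,31.5])/1e3,.07)
```

```text
[600.96256845 168.91389346] 27.150625485996724 1.0021111934006275
res [[-0.2, -0.3], [-0.3, 0.2], [0.1, -0.1], [0.3, 0.2]]
ej [511.9908242  157.86895024] [511.84409687 158.61107716]
cell [614.61714565 211.31734286]
cell [558.55911904 182.56847066]
cell [587.30799125 126.51044405]
cell [643.36601785 155.25931625]
turn tool z 0.0 deg (first), then shift cm [10.59 0.67 13.08]  yaw0 115.9 q7 1.26 tilt -0.05 -0.04
```

>>> step_arm --pt "5.3 0.3 2 0 0 -1.2 1" --pt "5.3 0.4 4 0 0 0 1" --pt "0 0 5 0 0 0 1" --pt "0 0 2 0 0 0 1" --pt "0 0 0 0 0 0 1" --pt "0 0 0 0 0 0 1"

```text
clock: 4.6
tool_pos: [0.5165, 0.1598, 0.0742]
eef_rot: [-0.234, 0.972, 0.0, 0.001]
contact_force: [1.0, 1.4, 0.7]
opening: 0.007
finger_force: 0.0
```

```bash
python3 -c "
from h import *
go(.5118,.1586,.046,117.15)"
```

```text
turn tool z -0.0 deg (first), then shift cm [0.48 0.11 2.82]  yaw0 117.1 q7 1.06 tilt 0.08 0.04
```

>>> step_arm --pt "0.4 0.1 0.5 0 0 0 1" --pt "0 0 1 0 0 0 1" --pt "0 0 0.5 0 0 0 1" --pt "0 0 0.5 0 0 0 1" --pt "0 0 0.3 0 0 0 1" --pt "0 0 0 0 0 0 1" --pt "0 0 0 0 0 0 1"

```text
clock: 5.48
tool_pos: [0.512, 0.1586, 0.0464]
eef_rot: [-0.234, 0.972, -0.0, 0.0]
contact_force: [-2.6, -0.8, 16.2]
opening: 0.005
finger_force: 8.0
```

```bash
python3 -c "
from h import *
print(r.get_state()['contact_force']);go(.5118,.1586,.046,117.15)"
```

```text
[-2.56518734 -0.8414909  16.22056323]
turn tool z -0.0 deg (first), then shift cm [0.01 0.01 0.04]  yaw0 117.1 q7 1.02 tilt 0.04 -0.04
```

>>> step_arm --pt "0 0 0.25 0 0 0 1" --pt "0 0 0 0 0 0 1" --pt "0 0 0 0 0 0 1"

```text
clock: 5.85
tool_pos: [0.512, 0.1586, 0.0461]
eef_rot: [-0.235, 0.972, -0.001, 0.001]
contact_force: [-7.8, -1.9, 38.6]
opening: 0.004
finger_force: 19.4
```

>>> step_arm --pt "0 0 -2 0 0 0 1" --pt "0 0 -3 0 0 0 -1" --pt "0 0 0 0 0 0 -1" --pt "0 0 0 0 0 0 -1"

```text
clock: 6.35
tool_pos: [0.5118, 0.1584, 0.092]
eef_rot: [-0.234, 0.972, -0.0, -0.0]
contact_force: [-0.5, -0.4, -0.0]
opening: 0.321
finger_force: 0.0
```

```bash
python3 -c "
from h import *
go(.5586,.1826,.0405,117.15)"
```

```text
turn tool z -0.0 deg (first), then shift cm [-5.27 0.02 5.15]  yaw0 117.1 q7 1.07 tilt -0.04 -0.02
```

>>> step_arm --pt "-2.6 0 0 0 0 0 -1" --pt "-2.6 0 0 0 0 0 -1" --pt "0 0 0 0 0 0 -1" --pt "0 0 2 0 0 0 -1" --pt "0 0 2 0 0 0 -1" --pt "0 0 0.7 0 0 0 -1" --pt "0 0 0.4 0 0 0 -1" --pt "0 0 0 0 0 0 -1"

```text
clock: 7.35
tool_pos: [0.5582, 0.1823, 0.0417]
eef_rot: [-0.234, 0.972, -0.0, -0.0]
contact_force: [-0.1, 0.1, 0.5]
opening: 0.997
finger_force: 0.0
```

```bash
python3 -c "
from h import *
go(.5586,.1826,.0405,117.15);go(.528,.373,.12,90)"
```

```text
turn tool z -0.0 deg (first), then shift cm [-0.05 0.01 0.12]  yaw0 117.1 q7 1.08 tilt -0.00 -0.00
turn tool z 27.1 deg (first), then shift cm [3.02 19.07 -7.83]  yaw0 117.1 q7 1.08 tilt -0.00 -0.00
```

>>> step_arm --pt "0 0 0.1 0 0 0 1" --pt "0 0 0 0 0 0 1" --pt "0 0 0 0 0 0 1" --pt "0 0 0 0 0 0 1" --pt "0 0 0 0 0 0 1" --force 30

```text
clock: 7.98
tool_pos: [0.5585, 0.1824, 0.0409]
eef_rot: [-0.234, 0.972, 0.0, 0.0]
contact_force: [0.5, 1.0, 1.9]
opening: 0.651
finger_force: 30.0
```

>>> step_arm --pt "0 0 -1 0 0 0 1" --pt "0 0 -2 0 0 0 1" --pt "0 0 -3 0 0 0 1" --pt "0 0 -2 0 0 0 1" --pt "0 0 0 0 0 0 1"

```text
clock: 8.6
tool_pos: [0.5593, 0.1827, 0.1223]
eef_rot: [-0.234, 0.972, 0.0, 0.002]
contact_force: [0.8, 0.4, -1.9]
opening: 0.651
finger_force: 30.0
```

Run:
```python
from h import *
s=r.snapshot("top"); I=s["pixels"].astype(int)
m=(I.max(2)<60).astype(np.uint8); m[:195]=0;m[265:]=0;m[:,:115]=0;m[:,185:]=0
c=max(cv2.findContours(m,0,2)[0],key=cv2.contourArea);q=cv2.minAreaRect(c);print(q,ray(s,q[0],.022),r.get_state()["opening"])
go(*ray(s,q[0],.022)[0][:2],.07,90)
```

```text
((139.7706756591797, 218.50856018066406), (32.89066696166992, 64.30067443847656), 44.32596969604492) [[0.55549352 0.4056569  0.022     ]] 0.6540789515200575
turn tool z 27.1 deg (first), then shift cm [0.31 22.34 5.11]  yaw0 117.1 q7 1.15 tilt 0.05 0.02
```

>>> step_arm --pt "0 0 0 0 0 9 1" --pt "0 0 0 0 0 9 1" --pt "0 0 0 0 0 9 1" --pt "1 5 0 0 0 0 1" --pt "1 5 0 0 0 0 1" --pt "1.1 5 0 0 0 0 1" --pt "0 4 0 0 0 0 1" --pt "0 0 0 0 0 0 1"

```text
clock: 9.65
tool_pos: [0.5246, 0.3771, 0.1195]
eef_rot: [-0.004, 1.0, 0.002, -0.001]
contact_force: [0.6, -0.6, -1.1]
opening: 0.651
finger_force: 30.0
```

>>> step_arm --pt "0 0 3 0 0 0 1" --pt "0 0 3 0 0 0 1" --pt "0 0 2 0 0 0 1" --pt "0 0 0.8 0 0 0 1" --pt "0 0 0.3 0 0 0 1" --pt "0 0 0 0 0 0 1"

```text
clock: 10.4
tool_pos: [0.5274, 0.3725, 0.0303]
eef_rot: [-0.001, 1.0, 0.0, 0.0]
contact_force: [0.9, 1.5, -1.4]
opening: 0.649
finger_force: 30.0
```

Run:
```python
from h import *
go(.528,.373,.031,90);print(r.get_state()["contact_force"])
```

```text
turn tool z 0.1 deg (first), then shift cm [-0.06 0.05 -0.07]  yaw0 90.1 q7 0.56 tilt 0.05 0.05
[ 0.9225732   1.5434309  -1.44871788]
```

>>> step_arm --pt "0 0 0 0 0 0 -0.5" --pt "0 0 0 0 0 0 -0.5" --pt "0 0 0 0 0 0 -0.5" --pt "0 0 -2 0 0 0 -0.5" --pt "0 0 -5 0 0 0 -0.5" --pt "0 0 -5 0 0 0 -0.5" --pt "0 -5.5 -5 0 0 0 -0.2" --pt "-2 -5.5 0 0 0 0 -0.2"

```text
clock: 11.4
tool_pos: [0.5479, 0.2735, 0.1971]
eef_rot: [-0.003, 1.0, 0.003, 0.003]
contact_force: [0.9, -0.8, -0.5]
opening: 0.601
finger_force: 0.0
```

>>> step_arm --pt "-2.5 -5.5 0 0 0 0 -0.2" --pt "-2.5 -5.5 0 0 0 0 -0.2" --pt "-2.5 -5.5 0 0 0 0 -0.2" --pt "-2.5 -5.5 0 0 0 0 -0.2" --pt "-2.5 -5.5 0 0 0 0 -0.2" --pt "-2.5 -5.5 0 0 0 0 -0.2" --pt "0 -2 0 0 0 0 -0.2" --pt "0 0 0 0 0 0 -0.2"

```text
clock: 12.4
tool_pos: [0.6974, -0.0803, 0.1924]
eef_rot: [0.0, 1.0, -0.0, 0.0]
contact_force: [0.5, 1.2, 0.3]
opening: 0.598
finger_force: 0.0
```

>>> step_arm --pt "0 0 0 0 0 0 -0.2" --pt "0 0 0 0 0 0 -0.2"

```text
clock: 12.65
tool_pos: [0.6977, -0.0755, 0.1921]
eef_rot: [-0.003, 1.0, 0.001, -0.0]
contact_force: [0.3, -0.6, 0.8]
opening: 0.6
finger_force: 0.0
```

Run:
```python
from h import *
import pickle
s=r.snapshot("wrist");pickle.dump(s,open("w4.pkl","wb"));t=r.snapshot("top");pickle.dump(t,open("t4.pkl","wb"))
print(r.get_state()["tool_pos"])
a=s["pixels"][:,:,::-1]; b=cv2.resize(t["pixels"][180:300,100:420,::-1],(560,210))
cv2.imwrite("pics/w4.png",cv2.resize(np.vstack([a,b]),(533,600)))
```

```text
[ 0.69778009 -0.07659971  0.19191594]
```

View pics/w4.png

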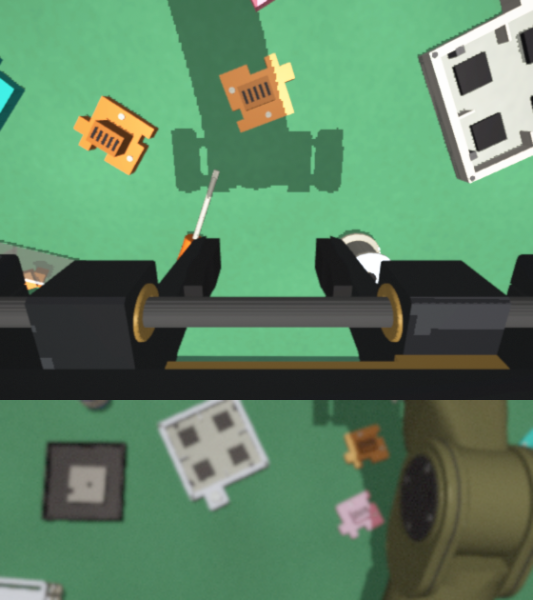

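The blank is in the scrap box, flat at about (88,485) of the composite. Two tiles are in view, at about (258,95) and (117,135). I'll enlarge both.

```bash
cat >> h.py <<'E'
def crop(s,c,w=80,k=5):
    x,y=int(c[0]-w/2),int(c[1]-w/2)
    I=cv2.resize(np.ascontiguousarray(s["pixels"][y:y+w,x:x+w,::-1]),None,fx=k,fy=k,interpolation=cv2.INTER_CUBIC)
    return I,(x,y)
def fit(s,off,k,px,model):
    "crop pixels + model points (mm, tile frame x,y,z) -> tile x,y (mm), yaw deg"
    px=(np.array(px,float)+.5)/k-.5+off; model=np.array(model,float)
    P=np.array([ray(s,p,m[2]/1e3)[0,:2]*1e3 for p,m in zip(px,model)]); Q=model[:,:2]
    q=(Q-Q.mean(0))@[1,1j]; p=(P-P.mean(0))@[1,1j]; a=np.angle(p@np.conj(q)); 
    c=P.mean(0)@[1,1j]-Q.mean(0)@[1,1j]*np.exp(1j*a)
    e=P@[1,1j]-c-(Q@[1,1j])*np.exp(1j*a)
    print("tile %.1f %.1f yaw %.1f scale %.3f res"%(c.real,c.imag,np.degrees(a),abs(p@np.conj(q))/abs(q@np.conj(q))),np.abs(e).round(1))
    return c.real,c.imag,np.degrees(a)
E
python3 - <<'E'
from h import *
import pickle
s=pickle.load(open("w4.pkl","rb"))
a,o1=crop(s,(271,99));b,o2=crop(s,(122,142));print(o1,o2)
cv2.imwrite("pics/w5.png",np.hstack([a,b]))
E
```

```text
(231, 59) (82, 102)
```

View pics/w5.png

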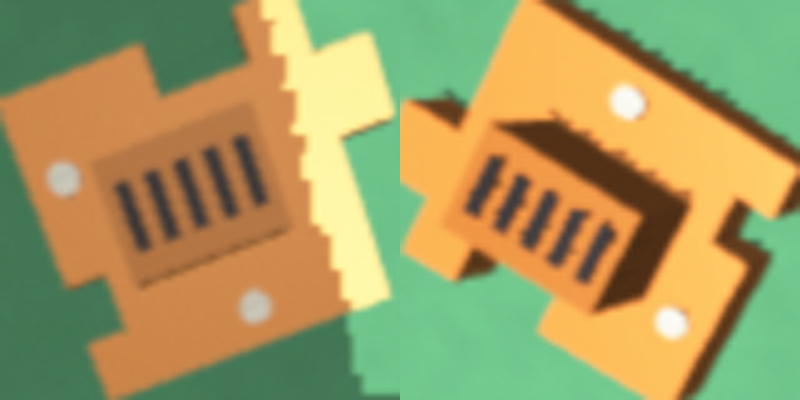

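On the left, tile 1 has its tab to the upper right at (385,75), its wide notch at the top and its narrow notch at (97,310). On the right, tile 2 has its tab to the left, its wide notch at (500,300) and its narrow notch at (735,225).

Run:
```python
from h import *
import pickle
s=pickle.load(open("w4.pkl","rb"))
fit(s,(231,59),5,[(0,100),(142,43),(160,95),(372,32),(396,118),(391,296),(68,290),(105,277),(126,330),(90,346)],
 [(-29,29,14),(0,29,14),(0,19,14),(40,16.5,14),(40,1.5,14),(29,-29,14),(-29,-6.5,14),(-21,-6.5,14),(-21,-17.5,14),(-29,-17.5,14)])
fit(s,(231,59),5,[(92,160),(250,103),(292,228),(140,283)],[(-15,11,36),(15,11,36),(15,-11,36),(-15,-11,36)])
x=fit(s,(82,102),5,[(398,168),(375,215),(338,197),(316,242),(350,266),(140,330),(157,297),(55,280),(25,200),(62,128)],
 [(-29,-29,14),(-29,-17.5,14),(-21,-17.5,14),(-21,-6.5,14),(-29,-6.5,14),(0,29,14),(0,19,14),(18,29,14),(29,16.5,14),(29,1.5,14)])
fit(s,(82,102),5,[(92,122),(240,213),(192,312),(43,225)],[(15,-11,36),(-15,-11,36),(-15,11,36),(15,11,36)])
```

```text
tile 607.6 -86.8 yaw 110.1 scale 1.004 res [0.5 0.2 0.8 0.4 0.3 0.3 0.2 0.7 0.3 0.4]
tile 607.6 -86.8 yaw 109.8 scale 0.973 res [0.3 0.7 0.5 0.9]
tile 650.3 -233.4 yaw -123.4 scale 1.010 res [0.4 0.8 0.4 0.9 0.4 0.4 1.6 0.4 1.1 0.9]
tile 650.0 -233.2 yaw -122.7 scale 0.983 res [0.4 0.5 0.3 0.2]
```

Run:
```python
from h import *
go(.6076,-.0868,.10,20)
```

```text
turn tool z 70.3 deg (first), then shift cm [2.13 -8.82 9.19]  yaw0 90.3 q7 1.35 tilt -0.00 0.05
```

>>> step_arm --pt "0 0 0 0 0 10 0" --pt "0 0 0 0 0 10 0" --pt "0 0 0 0 0 10 0" --pt "0 0 0 0 0 10 0" --pt "0 0 0 0 0 10 0" --pt "0 0 0 0 0 10 0" --pt "0 0 0 0 0 10 0" --pt "0 0 0 0 0 0.3 0"

```text
clock: 13.75
tool_pos: [0.6978, -0.0775, 0.1917]
eef_rot: [0.574, 0.819, -0.0, -0.0]
contact_force: [-0.1, -0.4, -0.3]
opening: 0.497
finger_force: 0.0
```

>>> step_arm --pt "1 -4.4 3 0 0 0 0" --pt "1.1 -4.4 3 0 0 0 0" --pt "0 0 3 0 0 0 0" --pt "0 0 0 0 0 0 0" --pt "0 0 0 0 0 0 0" --pt "0 0 0 0 0 0 0"

```text
clock: 14.5
tool_pos: [0.6096, -0.0886, 0.103]
eef_rot: [0.575, 0.818, 0.001, 0.001]
contact_force: [-0.8, 0.3, 0.7]
opening: 0.498
finger_force: 0.0
```

Run:
```python
from h import *
go(.6076,-.0868,.033,20)
```

```text
turn tool z -0.1 deg (first), then shift cm [0.23 -0.13 7.00]  yaw0 19.9 q7 0.35 tilt 0.19 0.00
```

>>> step_arm --pt "0.23 -0.13 2 0 0 0 0" --pt "0 0 2 0 0 0 0" --pt "0 0 2 0 0 0 0" --pt "0 0 1 0 0 0 0" --pt "0 0 0 0 0 0 0" --pt "0 0 0 0 0 0 1" --pt "0 0 0 0 0 0 1" --pt "0 0 0 0 0 0 1" --force 30

```text
clock: 15.5
tool_pos: [0.6061, -0.087, 0.0315]
eef_rot: [0.575, 0.818, 0.0, 0.0]
contact_force: [-0.3, 0.5, -0.1]
opening: 0.247
finger_force: 30.0
```

Run:
```python
from h import *
st=r.get_state();print(st["opening"],st["finger_force"],st["tool_pos"])
go(.6076,-.0868,.033,20)
```

```text
0.247013810941699 29.999551568180323 [ 0.60612119 -0.0869986   0.03153985]
turn tool z -0.2 deg (first), then shift cm [-0.03 0.15 -0.15]  yaw0 19.8 q7 0.34 tilt 0.01 0.00
```

>>> step_arm --pt "0 0 -2 0 0 0 1" --pt "0 0 -3 0 0 0 1" --pt "0 0 -4 0 0 0 1" --pt "0 0 0 0 0 -7.3 1" --pt "0 0 0 0 0 0 1"

```text
clock: 16.12
tool_pos: [0.6062, -0.0872, 0.1232]
eef_rot: [0.522, 0.853, 0.0, 0.001]
contact_force: [-0.2, 0.4, -1.0]
opening: 0.248
finger_force: 30.0
```

Run:
```python
from h import *
st=r.get_state();print(st["opening"])
go(.6434,.1553,.10,27.15)
```

```text
0.2482243460032848
turn tool z -0.1 deg (first), then shift cm [19.88 14.38 2.32]  yaw0 27.0 q7 0.44 tilt 0.09 0.01
```

>>> step_arm --pt "4 2.9 0 0 0 0 1" --pt "4 2.9 0 0 0 0 1" --pt "4 2.9 0 0 0 0 1" --pt "4 2.9 1 0 0 0 1" --pt "3.9 2.8 1.3 0 0 0 1" --pt "0 0 0 0 0 0 1" --pt "0 0 0 0 0 0 1" --pt "0 0 0 0 0 0 1"

```text
clock: 17.12
tool_pos: [0.6436, 0.1534, 0.0989]
eef_rot: [0.523, 0.852, -0.001, 0.0]
contact_force: [0.0, 1.0, -1.7]
opening: 0.247
finger_force: 3.0
```

Run:
```python
from h import *
st=r.get_state();print(st["opening"])
go(.6434,.1553,.0575,27.15)
```

```text
0.24730774810031342
turn tool z -0.2 deg (first), then shift cm [0.18 0.07 4.14]  yaw0 26.9 q7 0.13 tilt -0.00 -0.09
```

The grip just slackened to 3 N. I'll re-grip and look before lowering.

>>> step_arm --pt "0.18 0.07 0 0 0 -0.2 1" --pt "0 0 0 0 0 0 1" --pt "0 0 0 0 0 0 1" --force 35

```text
clock: 17.5
tool_pos: [0.6433, 0.1575, 0.0988]
eef_rot: [0.52, 0.854, 0.0, -0.0]
contact_force: [0.6, -0.4, -0.2]
opening: 0.243
finger_force: 35.0
```

Run:
```python
from h import *
import pickle
s=r.snapshot("wrist");pickle.dump(s,open("w6.pkl","wb"))
st=r.get_state();print(st["opening"],st["finger_force"],st["contact_force"])
go(.6434,.1553,.0575,27.15)
cv2.imwrite("pics/w6.png",cv2.resize(s["pixels"][120:400,90:470,::-1],None,fx=2.1,fy=2.1,interpolation=cv2.INTER_CUBIC))
# predicted tile-plate corners if not slipped
p=st["tool_pos"];a=np.radians(117.15)
for m in[(-29,29),(29,29),(29,-29),(-29,-29),(-29,-6.5)]:
    for z in(14,0): print(m,z,(proj(s,p+np.array([m[0]*np.cos(a)-m[1]*np.sin(a),m[0]*np.sin(a)+m[1]*np.cos(a),z-31.5])/1e3)[0]-[90,120])*2.1)
```

```text
0.24457880023826276 34.99950944446027 [-0.00147566 -1.0057358  -0.50549259]
turn tool z 0.1 deg (first), then shift cm [-0.20 -0.09 4.13]  yaw0 27.3 q7 0.13 tilt 0.01 0.01
(-29, 29) 14 [289.87388222 398.57684605]
(-29, 29) 0 [297.94986068 368.88714179]
(29, 29) 14 [278.37635641 191.08590941]
(29, 29) 0 [288.1991319  174.96440388]
(29, -29) 14 [520.05029144 191.92206509]
(29, -29) 0 [510.53441427 175.74072381]
(-29, -29) 14 [507.3579396  399.24046475]
(-29, -29) 0 [499.64639926 369.51438931]
(-29, -6.5) 14 [423.01124321 398.98309395]
(-29, -6.5) 0 [421.42107669 369.27111969]
```

View pics/w6.png

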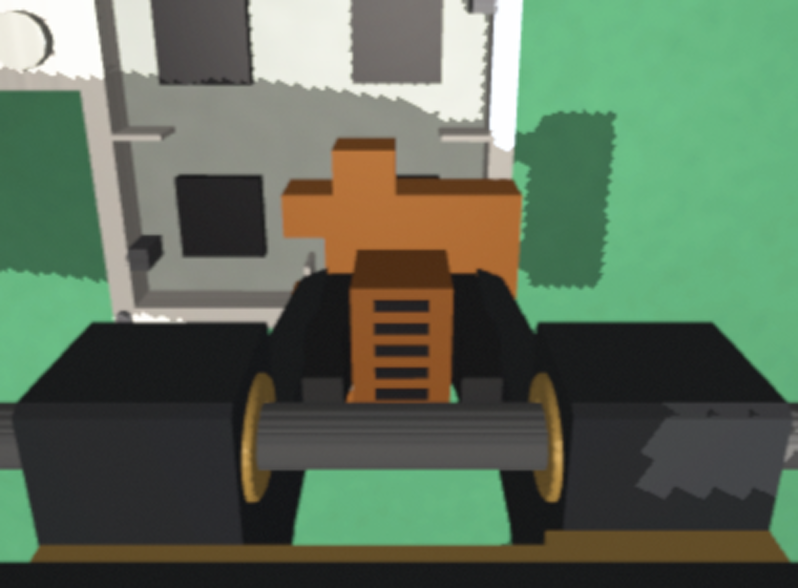

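The tile is still level in the jaws. Its front edge is at crop row 194, spanning columns 283 to 521; I predicted row 191 and columns 278 to 520. The tray's stub tips are at (175,129) and (440,129), so I'll use them to remove the camera bias.

Run:
```python
from h import *
import pickle
s=pickle.load(open("w6.pkl","rb"));a=np.radians(27.15);M=np.array([[np.cos(a),-np.sin(a)],[np.sin(a),np.cos(a)]])
c=np.array([601,168.9])
for q in[(-46,0),(46,0),(70,10)]:
    print(q,(proj(s,[*(c+M@q)/1e3,.022])[0]-[90,120])*2.1)
p=r.get_state()["tool_pos"]*1e3
for dz in(0,-2,-4):
  P=ray(s,np.array([(283,195),(521,194),(333,151),(396,151)])/2.1+[90,120],(p[2]-31.5+14+dz)/1e3)[:,:2]*1e3
  b=np.radians(117.15);N=np.array([[np.cos(b),-np.sin(b)],[np.sin(b),np.cos(b)]])
  print(dz,((P-p[:2])@N).round(1).tolist())
```

```text
(-46, 0) [160.53543318 135.02638668]
(46, 0) [440.9784272  136.02740281]
(70, 10) [515.80530311 106.03767506]
0 [[28.0, 27.9], [28.5, -29.3], [38.9, 15.6], [39.0, 0.8]]
-2 [[27.4, 28.3], [27.8, -29.7], [38.4, 15.8], [38.5, 0.8]]
-4 [[26.7, 28.7], [27.2, -30.0], [37.9, 16.1], [38.0, 0.8]]
```

>>> step_arm --pt "-0.12 -0.09 1.5 0 0 0 1" --pt "0 0 1.5 0 0 0 1" --pt "0 0 0.9 0 0 0 1" --pt "0 0 0 0 0 0 1" --pt "0 0 0 0 0 0 1" --pt "0 0 0 0 0 0 1" --pt "0 0 0 0 0 0 1"

```text
clock: 18.42
tool_pos: [0.6433, 0.1563, 0.0601]
eef_rot: [0.52, 0.854, 0.0, 0.0]
contact_force: [-0.1, -1.5, -0.9]
opening: 0.246
finger_force: 35.0
```

Run:
```python
from h import *
print(r.get_state()["contact_force"])
go(.6434,.1553,.05,27.15)
```

```text
[-0.05629726 -1.49272799 -0.91469058]
turn tool z 0.2 deg (first), then shift cm [-0.09 -0.03 1.01]  yaw0 27.3 q7 0.13 tilt 0.04 0.02
```

>>> step_arm --pt "0 -0.03 0.3 0 0 0.2 1" --pt "0 0 0.3 0 0 0 1" --pt "0 0 0.2 0 0 0 1" --pt "0 0 0.2 0 0 0 1" --pt "0 0 0 0 0 0 1"

```text
clock: 19.05
tool_pos: [0.6426, 0.1561, 0.0494]
eef_rot: [0.522, 0.853, -0.0, -0.0]
contact_force: [0.2, 0.0, -0.9]
opening: 0.245
finger_force: 35.0
```

>>> step_arm --pt "0 0 0.2 0 0 0 1" --pt "0 0 0.2 0 0 0 1" --pt "0 0 0 0 0 0 1"

```text
clock: 19.42
tool_pos: [0.6426, 0.1561, 0.0455]
eef_rot: [0.522, 0.853, -0.0, -0.0]
contact_force: [0.6, 0.3, -1.0]
opening: 0.248
finger_force: 35.0
```

>>> step_arm --pt "0 0 0.15 0 0 0 1" --pt "0 0 0.15 0 0 0 1" --pt "0 0 0 0 0 0 1"

```text
clock: 19.8
tool_pos: [0.6429, 0.1561, 0.0432]
eef_rot: [0.522, 0.853, 0.0, 0.0]
contact_force: [-1.6, 0.3, 3.5]
opening: 0.247
finger_force: 35.0
```

>>> step_arm --pt "0 0 0.15 0 0 0 1" --pt "0 0 0.15 0 0 0 1" --pt "0 0 0.15 0 0 0 1" --pt "0 0 0 0 0 0 1" --force 45

```text
clock: 20.3
tool_pos: [0.6429, 0.1561, 0.0396]
eef_rot: [0.522, 0.853, 0.0, 0.0]
contact_force: [-3.1, -1.1, 11.2]
opening: 0.245
finger_force: 45.0
```

>>> step_arm --pt "0 0 0.12 0 0 0 1" --pt "0 0 0.08 0 0 0 1" --pt "0 0 0 0 0 0 1"

```text
clock: 20.68
tool_pos: [0.6429, 0.1561, 0.0395]
eef_rot: [0.522, 0.853, 0.0, 0.0]
contact_force: [-6.1, -1.0, 23.3]
opening: 0.245
finger_force: 45.4
```

>>> step_arm --pt "0 0 -0.2 0 0 0 0.05" --pt "0 0 0 0 0 0 0.05" --pt "0 0 0 0 0 0 0.05" --pt "0 0 -2 0 0 0 0.05" --pt "0 0 -4 0 0 0 0.05" --pt "0 0 -5 0 0 0 0" --pt "0 0 -3 0 0 0 0" --pt "0 0 0 0 0 0 0" --force 30

```text
clock: 21.68
tool_pos: [0.6441, 0.1561, 0.1812]
eef_rot: [0.522, 0.853, 0.002, 0.002]
contact_force: [-0.3, 0.1, -0.3]
opening: 0.498
finger_force: 0.0
```

Run:
```python
from h import *
s=r.snapshot("top")
def orange(I):
    h=cv2.cvtColor(I,cv2.COLOR_RGB2HSV); m=cv2.inRange(h,(8,120,80),(25,255,255)); 
    return [(np.round(k[3][i],1),k[2][i,4]) for k in[cv2.connectedComponentsWithStats(m)] for i in range(1,k[0]) if k[2][i,4]>60]
print(r.get_state()["opening"])
I=cv2.imread("pics/top0.png")[:,:,::-1]
for J in(I,s["pixels"]):
    for c,a in orange(J):
        if 200<c[0]<400 and 150<c[1]<300: print(c,a,ray(s,c,.015)[0].round(3))
    print()
go(.6502,-.2333,.15,-33.1)
```

```text
0.501815004424557
[373.  194.9] 402 [ 0.644 -0.235  0.015]
[318.6 207.9] 373 [ 0.602 -0.084  0.015]
[372.3 262.2] 397 [ 0.457 -0.232  0.015]

[373.  194.9] 394 [ 0.644 -0.235  0.015]
[372.3 262.2] 386 [ 0.457 -0.232  0.015]

turn tool z 60.2 deg (first), then shift cm [-32.20 21.87 2.92]  yaw0 27.1 q7 0.14 tilt 0.07 0.01
```

>>> step_arm --pt "0 0 0 0 0 10 0" --pt "0 0 0 0 0 10 0" --pt "0 0 0 0 0 10 0" --pt "0 0 0 0 0 10 0" --pt "0 0 0 0 0 10 0" --pt "0 0 0 0 0 10.2 0" --pt "-4.6 3.1 0 0 0 0 0" --pt "-4.6 3.1 0 0 0 0 0"

```text
clock: 22.72
tool_pos: [0.6431, 0.0446, 0.1761]
eef_rot: [0.879, 0.477, -0.002, -0.001]
contact_force: [0.5, -0.3, 0.6]
opening: 0.498
finger_force: 0.0
```

>>> step_arm --pt "-4.6 3.1 0 0 0 0 0" --pt "-4.6 3.1 0 0 0 0 0" --pt "-4.6 3.1 0 0 0 0 0" --pt "-4.6 3.2 2 0 0 0 0" --pt "-4.6 3.2 4 0 0 0 0" --pt "0 0 4 0 0 0 0" --pt "0 0 0 0 0 0 0" --pt "0 0 0 0 0 0 0"

```text
clock: 23.72
tool_pos: [0.6507, -0.2269, 0.0821]
eef_rot: [0.879, 0.477, 0.0, -0.0]
contact_force: [-0.4, -0.1, 1.1]
opening: 0.5
finger_force: 0.0
```

>>> step_arm --pt "0 0 0 0 0 0 0" --pt "0 0 0 0 0 0 0"

```text
clock: 23.98
tool_pos: [0.6512, -0.2277, 0.0834]
eef_rot: [0.879, 0.477, 0.001, 0.001]
contact_force: [-0.3, -0.8, 0.3]
opening: 0.501
finger_force: 0.0
```

Run:
```python
from h import *
go(.6502,-.2333,.032,-33.1)
```

```text
turn tool z 0.1 deg (first), then shift cm [-0.52 0.22 5.14]  yaw0 -33.0 q7 -0.13 tilt 0.13 -0.03
```

>>> step_arm --pt "-0.52 0.22 1.5 0 0 0 0" --pt "0 0 1.5 0 0 0 0" --pt "0 0 1.2 0 0 0 0" --pt "0 0 0.9 0 0 0 0" --pt "0 0 0 0 0 0 0" --pt "0 0 0 0 0 0 0" --pt "0 0 0 0 0 0 0"

```text
clock: 24.85
tool_pos: [0.6489, -0.2334, 0.0315]
eef_rot: [0.879, 0.476, -0.0, -0.0]
contact_force: [-3.4, 0.7, 8.4]
opening: 0.502
finger_force: 4.2
```

Run:
```python
from h import *
go(.6502,-.2333,.032,-33.1)
```

```text
turn tool z 0.0 deg (first), then shift cm [0.08 0.10 -0.05]  yaw0 -33.1 q7 -0.11 tilt -0.05 0.04
```

>>> step_arm --pt "0.08 0.1 -0.2 0 0 0 0" --pt "0 0 0 0 0 0 0" --pt "0 0 0 0 0 0 0" --pt "0 0 0 0 0 0 1" --pt "0 0 0 0 0 0 1" --pt "0 0 0 0 0 0 1" --pt "0 0 0 0 0 0 1" --force 35

```text
clock: 25.72
tool_pos: [0.6505, -0.2335, 0.0328]
eef_rot: [0.879, 0.476, -0.0, -0.0]
contact_force: [-0.2, 0.1, -0.8]
opening: 0.246
finger_force: 35.0
```

Run:
```python
from h import *
print(r.get_state()["tool_pos"],r.get_state()["contact_force"])
go(.6502,-.2333,.032,-33.1)
```

```text
[ 0.65052121 -0.23348271  0.03276129] [-0.24814957  0.13635348 -0.78559142]
turn tool z 0.0 deg (first), then shift cm [-0.00 -0.04 0.08]  yaw0 -33.1 q7 -0.11 tilt -0.01 0.01
```

>>> step_arm --pt "0 0 -2 0 0 0 1" --pt "0 0 -4 0 0 0 1" --pt "0 0 -4 0 0 0 1" --pt "0 0 0 0 0 10 1" --pt "0 0 0 0 0 10 1" --pt "0 0 0 0 0 9.7 1" --pt "0 0 0 0 0 0 1" --pt "0 0 0 0 0 0 1"

```text
clock: 26.72
tool_pos: [0.6508, -0.2335, 0.1336]
eef_rot: [0.972, 0.237, 0.0, 0.0]
contact_force: [0.1, -0.2, -0.7]
opening: 0.249
finger_force: 35.0
```

Run:
```python
from h import *
print(r.get_state()["tool_pos"],r.get_state()["opening"])
go(.6146,.2113,.10,-62.85)
```

```text
[ 0.65076766 -0.23351961  0.13356812] 0.24858743415887552
turn tool z 0.2 deg (first), then shift cm [17.08 -41.23 3.36]  yaw0 -62.6 q7 -0.52 tilt 0.04 -0.00
```

>>> step_arm --pt "2.1 -5.1 0 0 0 0.2 1" --pt "2.1 -5.1 0 0 0 0 1" --pt "2.1 -5.1 0 0 0 0 1" --pt "2.1 -5.1 0 0 0 0 1" --pt "2.1 -5.1 0 0 0 0 1" --pt "2.1 -5.1 0 0 0 0 1" --pt "2.1 -5.1 0 0 0 0 1" --pt "2.1 -5.1 0 0 0 0 1"

```text
clock: 27.72
tool_pos: [0.6147, 0.2081, 0.1333]
eef_rot: [0.972, 0.235, 0.0, -0.0]
contact_force: [-0.5, 1.0, -1.0]
opening: 0.247
finger_force: 35.0
```

>>> step_arm --pt "0.2 -0.4 1 0 0 0 1" --pt "0 0 2 0 0 0 1" --pt "0 0 0 0 0 0 1" --pt "0 0 0 0 0 0 1" --pt "0 0 0 0 0 0 1" --pt "0 0 0 0 0 0 1"

```text
clock: 28.48
tool_pos: [0.6151, 0.2104, 0.1034]
eef_rot: [0.972, 0.233, 0.0, -0.0]
contact_force: [0.4, -0.1, -0.2]
opening: 0.246
finger_force: 35.0
```

Run:
```python
from h import *
print(r.get_state()["tool_pos"],r.get_state()["opening"],r.get_state()["finger_force"])
go(.6146,.2113,.06,-62.85)
```

```text
[0.61511006 0.21040123 0.10336447] 0.2464708255050026 34.99987185001373
turn tool z -0.2 deg (first), then shift cm [-0.00 -0.10 4.34]  yaw0 -63.0 q7 -1.06 tilt 0.05 0.02
```

>>> step_arm --pt "0 -0.1 1.5 0 0 -0.2 1" --pt "0 0 1.5 0 0 0 1" --pt "0 0 1.3 0 0 0 1" --pt "0 0 0 0 0 0 1" --pt "0 0 0 0 0 0 1" --pt "0 0 0 0 0 0 1"

```text
clock: 29.22
tool_pos: [0.6147, 0.2116, 0.0604]
eef_rot: [0.972, 0.235, 0.001, -0.0]
contact_force: [-0.2, 0.4, -0.7]
opening: 0.249
finger_force: 35.0
```

Run:
```python
from h import *
print(r.get_state()["contact_force"],r.get_state()["opening"],r.get_state()["finger_force"])
go(.6146,.2113,.05,-62.85)
```

```text
[-0.16165692  0.35210886 -0.69218425] 0.24904797508763726 34.99984466470778
turn tool z 0.1 deg (first), then shift cm [-0.02 0.03 1.04]  yaw0 -62.8 q7 -1.04 tilt 0.06 0.02
```

>>> step_arm --pt "0 0 0.3 0 0 0 1" --pt "0 0 0.3 0 0 0 1" --pt "0 0 0.2 0 0 0 1" --pt "0 0 0.2 0 0 0 1" --pt "0 0 0 0 0 0 1"

```text
clock: 29.85
tool_pos: [0.6141, 0.2116, 0.0496]
eef_rot: [0.972, 0.235, -0.0, -0.0]
contact_force: [0.0, -0.0, -0.7]
opening: 0.246
finger_force: 35.0
```

Entered freely. I'll lower it to the pad and press home.

>>> step_arm --pt "0 0 0.2 0 0 0 1" --pt "0 0 0.2 0 0 0 1" --pt "0 0 0.15 0 0 0 1" --pt "0 0 0 0 0 0 1" --force 45

```text
clock: 30.35
tool_pos: [0.6143, 0.2116, 0.0448]
eef_rot: [0.972, 0.235, 0.0, -0.0]
contact_force: [-1.0, -0.4, 3.7]
opening: 0.244
finger_force: 45.0
```

>>> step_arm --pt "0 0 0.15 0 0 0 1" --pt "0 0 0.15 0 0 0 1" --pt "0 0 0.1 0 0 0 1" --pt "0 0 0 0 0 0 1"

```text
clock: 30.85
tool_pos: [0.6143, 0.2116, 0.0411]
eef_rot: [0.972, 0.235, 0.0, -0.0]
contact_force: [-2.5, -0.4, 5.6]
opening: 0.244
finger_force: 45.0
```

>>> step_arm --pt "0 0 0.15 0 0 0 1" --pt "0 0 0.15 0 0 0 1" --pt "0 0 0 0 0 0 1"

```text
clock: 31.22
tool_pos: [0.6143, 0.2116, 0.0406]
eef_rot: [0.972, 0.235, 0.0, -0.001]
contact_force: [-7.2, -0.9, 24.9]
opening: 0.247
finger_force: 45.0
```

>>> step_arm --pt "0 0 -0.2 0 0 0 0.05" --pt "0 0 0 0 0 0 0.05" --pt "0 0 0 0 0 0 0.05" --pt "0 0 -2 0 0 0 0.05" --pt "0 0 -5 0 0 0 0.05" --pt "0 0 -5 0 0 0 0" --pt "0 0 -4 0 0 0 0" --pt "0 0 0 0 0 0 0" --force 35

```text
clock: 32.22
tool_pos: [0.6163, 0.2121, 0.2038]
eef_rot: [0.972, 0.235, 0.004, -0.0]
contact_force: [-0.3, -0.1, -0.2]
opening: 0.495
finger_force: 0.0
```

Run:
```python
from h import *
go(.38,-.275,.2,-62.85)
```

```text
turn tool z 0.1 deg (first), then shift cm [-43.26 32.56 0.38]  yaw0 -62.8 q7 -1.11 tilt 0.40 0.14
```

>>> step_arm --pt "-4.8 3.6 0 0 0 0 0" --pt "-4.8 3.6 0 0 0 0 0" --pt "-4.8 3.6 0 0 0 0 0" --pt "-4.8 3.6 0 0 0 0 0" --pt "-4.8 3.6 0 0 0 0 0" --pt "-4.8 3.6 0 0 0 0 0" --pt "-4.8 3.6 0 0 0 0 0" --pt "-4.8 3.6 0 0 0 0 0"

```text
clock: 33.22
tool_pos: [0.4031, -0.2211, 0.199]
eef_rot: [0.972, 0.236, -0.0, -0.001]
contact_force: [1.5, 0.7, 0.9]
opening: 0.502
finger_force: 0.0
```

>>> step_arm --pt "-4.8 3.6 0 0 0 0 0" --pt "0 0 0 0 0 0 0" --pt "0 0 0 0 0 0 0" --pt "0 0 0 0 0 0 0" --pt "0 0 0 0 0 0 0"

```text
clock: 33.85
tool_pos: [0.379, -0.2726, 0.1992]
eef_rot: [0.972, 0.237, 0.0, -0.0]
contact_force: [0.5, -0.9, -0.7]
opening: 0.502
finger_force: 0.0
```

Run:
```python
from h import *
import pickle
s=r.snapshot("wrist");pickle.dump(s,open("w7.pkl","wb"))
print(r.get_state()["tool_pos"]);go(.38,-.275,.2,-62.85)
c=proj(s,[.457,-.232,.015])[0];print(c)
a,o=crop(s,c,100,5);print(o);b=cv2.resize(s["pixels"][:,:,::-1],(300,225));b=cv2.copyMakeBorder(b,0,a.shape[0]-225,0,0,0)
cv2.imwrite("pics/w7.png",np.hstack([a,b]))
```

```text
[ 0.37888168 -0.27290516  0.19923287]
turn tool z 0.2 deg (first), then shift cm [0.00 0.24 -0.08]  yaw0 -62.6 q7 -0.21 tilt -0.01 0.03
[279.97287198 103.16482001]
(229, 53)
```

View pics/w7.png

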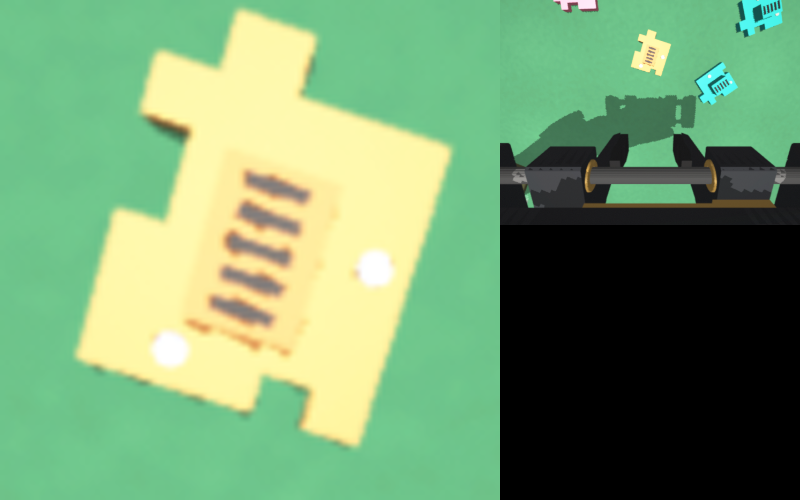

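Tile 3 in the crop has its tab at the top at (277,25), its wide notch on the left at (165,170) and its narrow notch at the bottom at (285,390).

Run:
```python
from h import *
import pickle
s=pickle.load(open("w7.pkl","rb"))
x,y,a=fit(s,(229,53),5,[(238,10),(316,36),(451,148),(360,441),(78,358),(252,408),(262,374),(309,387),(302,428),(118,210),(166,222),(190,133),(142,112),(157,50)],
 [(u,v,14) for u,v in[(40,16.5),(40,1.5),(29,-29),(-29,-29),(-29,29),(-29,-6.5),(-21,-6.5),(-21,-17.5),(-29,-17.5),(0,29),(0,19),(18,19),(18,29),(29,29)]])
go(x/1e3,y/1e3,.10,a+90)
```

```text
tile 457.1 -232.8 yaw 10.7 scale 0.999 res [0.1 0.3 0.3 0.8 0.1 0.7 0.5 1.1 0.2 0.3 0.5 0.9 0.1 0.2]
turn tool z 16.6 deg (first), then shift cm [8.43 -2.49 9.92]  yaw0 -62.6 q7 -0.21 tilt -0.01 0.03
```

>>> step_arm --pt "0 0 0 0 0 8.3 0" --pt "0 0 0 0 0 8.3 0" --pt "2.8 -0.8 3.3 0 0 0 0" --pt "2.8 -0.8 3.3 0 0 0 0" --pt "2.8 -0.9 3.3 0 0 0 0" --pt "0 0 0 0 0 0 0" --pt "0 0 0 0 0 0 0" --pt "0 0 0 0 0 0 0"

```text
clock: 34.9
tool_pos: [0.4555, -0.2352, 0.1016]
eef_rot: [0.996, 0.092, 0.0, 0.001]
contact_force: [0.6, 0.3, -0.4]
opening: 0.5
finger_force: 0.0
```

Run:
```python
from h import *
go(.4571,-.2328,.033,-79.3)
```

```text
turn tool z -0.2 deg (first), then shift cm [0.20 -0.21 6.86]  yaw0 -79.5 q7 -0.45 tilt 0.05 -0.08
```

>>> step_arm --pt "0.2 -0.2 1.8 0 0 -0.2 0" --pt "0 0 1.8 0 0 0 0" --pt "0 0 1.8 0 0 0 0" --pt "0 0 1.4 0 0 0 0" --pt "0 0 0 0 0 0 0" --pt "0 0 0 0 0 0 0" --pt "0 0 0 0 0 0 0"

```text
clock: 35.78
tool_pos: [0.458, -0.2319, 0.0328]
eef_rot: [0.996, 0.094, 0.0, 0.0]
contact_force: [-0.7, 1.1, 0.0]
opening: 0.499
finger_force: 0.0
```

Run:
```python
from h import *
print(r.get_state()["contact_force"])
go(.4571,-.2328,.033,-79.3)
```

```text
[-0.65298003  1.09826988  0.01471671]
turn tool z 0.1 deg (first), then shift cm [-0.10 0.08 -0.02]  yaw0 -79.2 q7 -0.42 tilt 0.04 -0.02
```

>>> step_arm --pt "-0.08 0.08 0 0 0 0 0" --pt "0 0 0 0 0 0 0" --pt "0 0 0 0 0 0 0" --pt "0 0 0 0 0 0 1" --pt "0 0 0 0 0 0 1" --pt "0 0 0 0 0 0 1" --pt "0 0 0 0 0 0 1" --force 35

```text
clock: 36.65
tool_pos: [0.4571, -0.2326, 0.0323]
eef_rot: [0.996, 0.094, -0.0, -0.0]
contact_force: [-0.9, 0.4, 0.9]
opening: 0.248
finger_force: 35.0
```

Run:
```python
from h import *
print(r.get_state()["tool_pos"],r.get_state()["opening"])
go(.4571,-.2328,.033,-79.3)
```

```text
[ 0.45712771 -0.23259511  0.03229355] 0.24802410425366903
turn tool z 0.1 deg (first), then shift cm [-0.01 0.02 -0.07]  yaw0 -79.2 q7 -0.42 tilt -0.00 0.01
```

>>> step_arm --pt "0 0 -2 0 0 0 1" --pt "0 0 -4 0 0 0 1" --pt "0 0 -4 0 0 0 1" --pt "0 0 0 0 0 -8.2 1" --pt "0 0 0 0 0 -8.2 1" --pt "0 0 0 0 0 0 1" --pt "0 0 0 0 0 0 1"

```text
clock: 37.52
tool_pos: [0.457, -0.2326, 0.1322]
eef_rot: [0.972, 0.234, -0.0, -0.0]
contact_force: [0.3, -0.0, -2.3]
opening: 0.246
finger_force: 35.0
```

Run:
```python
from h import *
go(.5873,.1265,.10,-62.85)
```

```text
turn tool z -0.1 deg (first), then shift cm [27.98 -26.01 3.22]  yaw0 -62.9 q7 -0.30 tilt -0.02 0.01
```

>>> step_arm --pt "4 -3.7 0 0 0 0 1" --pt "4 -3.7 0 0 0 0 1" --pt "4 -3.7 0 0 0 0 1" --pt "4 -3.7 0 0 0 0 1" --pt "4 -3.7 0 0 0 0 1" --pt "4 -3.7 0 0 0 0 1" --pt "4 -3.8 1 0 0 0 1" --pt "0 0 2 0 0 0 1"

```text
clock: 38.52
tool_pos: [0.5886, 0.1344, 0.1017]
eef_rot: [0.971, 0.239, 0.002, -0.002]
contact_force: [0.1, -0.9, -1.1]
opening: 0.242
finger_force: 35.0
```

>>> step_arm --pt "0 0 0 0 0 0 1" --pt "0 0 0 0 0 0 1" --pt "0 0 0 0 0 0 1" --pt "0 0 0 0 0 0 1"

```text
clock: 39.02
tool_pos: [0.5876, 0.126, 0.103]
eef_rot: [0.972, 0.235, 0.0, -0.0]
contact_force: [-1.0, 1.5, -0.6]
opening: 0.25
finger_force: 35.0
```

Run:
```python
from h import *
print(r.get_state()["tool_pos"],r.get_state()["opening"])
go(.5873,.1265,.06,-62.85)
```

```text
[0.58759196 0.12604122 0.10301374] 0.24957984030304414
turn tool z -0.0 deg (first), then shift cm [-0.01 -0.05 4.30]  yaw0 -62.9 q7 -0.86 tilt 0.05 0.02
```

>>> step_arm --pt "0 -0.05 1.5 0 0 0 1" --pt "0 0 1.5 0 0 0 1" --pt "0 0 1.3 0 0 0 1" --pt "0 0 0 0 0 0 1" --pt "0 0 0 0 0 0 1" --pt "0 0 0 0 0 0 1"

```text
clock: 39.78
tool_pos: [0.5875, 0.1271, 0.0598]
eef_rot: [0.972, 0.235, 0.001, 0.0]
contact_force: [0.5, -0.1, -1.0]
opening: 0.247
finger_force: 35.0
```

Run:
```python
from h import *
go(.5873,.1265,.05,-62.85)
```

```text
turn tool z 0.1 deg (first), then shift cm [-0.04 0.04 0.98]  yaw0 -62.8 q7 -0.84 tilt 0.06 0.01
```

>>> step_arm --pt "0 0 0.3 0 0 0 1" --pt "0 0 0.3 0 0 0 1" --pt "0 0 0.2 0 0 0 1" --pt "0 0 0.2 0 0 0 1" --pt "0 0 0 0 0 0 1"

```text
clock: 40.4
tool_pos: [0.5869, 0.127, 0.0492]
eef_rot: [0.972, 0.235, -0.0, -0.0]
contact_force: [1.4, 0.1, -0.7]
opening: 0.247
finger_force: 35.0
```

Underside at about 17 mm, so it's in. Down to the pad, then press.

>>> step_arm --pt "0 0 0.2 0 0 0 1" --pt "0 0 0.2 0 0 0 1" --pt "0 0 0.15 0 0 0 1" --pt "0 0 0 0 0 0 1" --force 45

```text
clock: 40.9
tool_pos: [0.5871, 0.1271, 0.0443]
eef_rot: [0.972, 0.235, 0.0, -0.0]
contact_force: [-0.9, 0.1, 3.6]
opening: 0.246
finger_force: 45.0
```

>>> step_arm --pt "0 0 0.15 0 0 0 1" --pt "0 0 0.15 0 0 0 1" --pt "0 0 0.15 0 0 0 1" --pt "0 0 0 0 0 0 1"

```text
clock: 41.4
tool_pos: [0.5871, 0.1271, 0.0403]
eef_rot: [0.972, 0.235, 0.0, -0.0]
contact_force: [-2.3, -0.0, 9.9]
opening: 0.243
finger_force: 45.0
```

>>> step_arm --pt "0 0 0.12 0 0 0 1" --pt "0 0 0.08 0 0 0 1" --pt "0 0 0 0 0 0 1"

```text
clock: 41.78
tool_pos: [0.5871, 0.1271, 0.0403]
eef_rot: [0.972, 0.235, 0.0, -0.001]
contact_force: [-6.0, 0.5, 24.7]
opening: 0.245
finger_force: 45.0
```

>>> step_arm --pt "0 0 -0.2 0 0 0 0.05" --pt "0 0 0 0 0 0 0.05" --pt "0 0 0 0 0 0 0.05" --pt "0 0 -2 0 0 0 0.05" --pt "0 0 -5 0 0 0 0.05" --pt "0 0 -5 0 0 0 0" --pt "-5 0 -4 0 0 0 0" --pt "-5 0 -4 0 0 0 0"

```text
clock: 42.78
tool_pos: [0.4995, 0.0816, 0.2394]
eef_rot: [0.972, 0.235, 0.001, 0.0]
contact_force: [0.7, -0.5, 0.3]
opening: 0.499
finger_force: 0.0
```

>>> step_arm --pt "-3 0 0 0 0 0 0" --pt "0 0 0 0 0 0 0" --pt "0 0 0 0 0 0 0" --pt "0 0 0 0 0 0 0"

```text
clock: 43.28
tool_pos: [0.4747, 0.0693, 0.2372]
eef_rot: [0.972, 0.236, 0.0, 0.0]
contact_force: [0.7, -0.3, -0.3]
opening: 0.498
finger_force: 0.0
```

Run:
```python
from h import *
s=r.snapshot("wrist");t=r.snapshot("top")
c=proj(s,[.601,.169,.022])[0];print(c)
a,o=crop(s,c,150,3.2)
b=cv2.resize(np.ascontiguousarray(t["pixels"][120:300,100:420,::-1]),(320,180)); b=cv2.copyMakeBorder(b,0,a.shape[0]-180,0,0,0)
cv2.imwrite("pics/w8.png",np.hstack([a,b]))
```

```text
[249.35273434  30.29618773]Traceback (most recent call last):
  File "<stdin>", line 4, in <module>
  File "h.py", line 26, in crop
    I=cv2.resize(np.ascontiguousarray(s["pixels"][y:y+w,x:x+w,::-1]),None,fx=k,fy=k,interpolation=cv2.INTER_CUBIC)
cv2.error: OpenCV(4.12.0) /io/opencv/modules/imgproc/src/resize.cpp:4208: error: (-215:Assertion failed) !ssize.empty() in function 'resize'
```

Too far back, so I'll move 7 cm forward and look.

>>> step_arm --pt "4 0 0 0 0 0 0" --pt "4 0 0 0 0 0 0" --pt "0 0 0 0 0 0 0" --pt "0 0 0 0 0 0 0" --pt "0 0 0 0 0 0 0"

```text
clock: 44.0
tool_pos: [0.5437, 0.1046, 0.2374]
eef_rot: [0.972, 0.235, -0.001, -0.0]
contact_force: [-0.3, -0.4, -0.2]
opening: 0.503
finger_force: 0.0
```

Run:
```python
from h import *
s=r.snapshot("wrist");t=r.snapshot("side")
c=proj(s,[.601,.169,.022])[0];print(c)
a,o=crop(s,(c[0],max(c[1],75)),150,3.2)
b=cv2.resize(np.ascontiguousarray(t["pixels"][90:230,190:390,::-1]),(320,224)); b=cv2.copyMakeBorder(b,0,a.shape[0]-224,0,0,0)
cv2.imwrite("pics/w8.png",np.hstack([a,b]))
```

```text
[251.1391346  111.34129001]
```

View pics/w8.png

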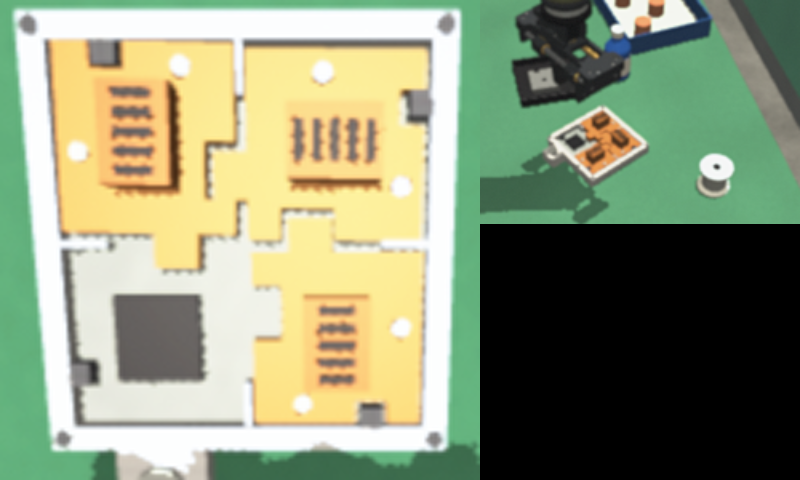

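The crop shows all three tiles seated flush in the cells at (130,140), (335,140) and (335,340), notches over the lugs and tabs interlocked. The bystanders are undisturbed and no tan tile is left on the bench.

```bash
python3 -c "
from plant import r
print(r.finish_job())"
```

```text
the job is handed in; nothing more can be done
None
```

The job is handed in: the blanking plate is in the scrap box, and all three tan tiles on the bench are fitted in cells 0, 2 and 3, interlocked and pressed fully home, with the spool, bottle and screwdriver left where they were.

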